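# Clip a shim plate into the checking fixture

### The job

Swing the sprung hold-down clip of the checking fixture up until it stays open by itself, then slide the flat steel shim plate along the channel, under the clip, until you feel it press against the end stop, without ramming it. Then swing the clip back down onto the plate under control, not letting it snap shut, and let go; leave the plate clamped home against the stop and the other things on the bench where they are.

Things in the scene. Friction and masses are not known exactly. Their poses are not given: they have to be found in the camera images.
- fixture: Grey steel block fixed to the bench. Origin: on the bench under the channel's centre line; +x is the way the plate slides in, z up. Bed top 30 mm above the bench, x -42 to +88, y +-37 mm. From x -101 to -42 only a tongue 20 mm wide carries on at the same height, with open bench on both sides, so fingers can straddle the plate there.
- channel_mouth (a point): Mouth of the channel, at bed-top height on its centre line (fixture x -42 mm, z 30 mm); axes as the fixture's. Two rails 6 mm high leave a channel 39 mm wide from fixture x -30 to +30 mm; flared lead-ins widen it to about 50 mm at the mouth.
- stop: End stop in the channel: dark steel block 10 x 26 x 10 mm high, clamped at fixture x +26 to +42 mm, a new place each time. Origin: bottom centre of the face the plate must press on, at bed height; axes as the fixture's. With the plate home, its origin is at x -65 mm here. Rigid: press the plate on it with a few newtons; more than 25 N is ramming.
- clip (a joint): Clip angle, rad: 0 down on the bare bed, growing as it swings up and back towards fixture +x, staying at about 1.16 when open; resting on the plate about 0.11. Over-centre spring, 0.9 N m per rad from 0.5: below 0.5 it pulls shut (6 to 9 N at the foot), above 0.5 it pulls open. If let go below 0.5 it snaps down; carry it by the handle until the foot meets the plate.
- clip_pivot (a point): Clip's hinge axis, along fixture y: at fixture x +72, y 0, z 58 mm, between two cheeks 69 mm high (y +-20 mm, x 63 to 81). Axes as the fixture's; does not move.
- clip_bar (a point): Centre of the clip's handle, a black cross-bar 30 mm long, 12 mm thick, along fixture y, on a post; grip it end to end from above, it turns in the grip. With the clip at 0: 70 mm towards -x of the pivot and 20 mm above it (78 mm above the bench); open (1.16): 10 mm towards -x and 72 mm above. Turns with the clip. The arm below is 18 mm wide.
- clip_foot (a point): Underside of the clip's round foot (18 mm wide, 10 mm thick), which presses on the plate: with the clip at 0, 70 mm from the pivot towards -x and 28 mm below it, at fixture x +2 mm.
- plate: Shim plate: plain flat bright steel, 130 x 36 x 8 mm, 0.23 to 0.36 kg, loose, flat on the bench. Origin: centre of its underside; x along the 130 mm, z up. Both ends are alike. It lies beside two other bars: a narrow square one (150 x 16 x 16 mm) and a dark grooved block (110 x 50 x 28 mm).
Things that resemble listed ones, but are neither listed nor needed, are in the scene too. Several things look just like the fixture: the one meant starts farthest to the robot's right.

How it is judged:
By the outcome, as a careful person would: the job done as asked, in the order asked, and still so for the second after the job is handed in, with the robot touching nothing.
It also fails if it takes over 72 s, if anything falls off the work surface, if the arm or the gripper's body presses on something with over 40 N, if the wrist force passes 120 N, or if a joint passes its speed limit or range.

### The arm

A 7-joint arm with a two-finger parallel gripper is mounted at the origin on the work surface. World frame = base frame: x ahead of the robot, y to its left, z up, the work surface at z = 0. Lengths are in m, angles in rad, forces in N, time in s.
With the tool pointing down it reaches from about 0.4 to 0.875 m from the base axis. Payload 19.3 kg.
Tool frame: the origin (TCP) lies midway between the tips of the shut fingers; the grasp point (between the pads) lies 19 mm behind it (bot.pinch_z is the distance from the TCP to the grasp point, in m); z points along the fingers, y is the direction in which the jaws open and shut (so a half turn about z gives the same grasp; the last joint's range is limited). The gripper opens to 85 mm and grips with 20 to 120 N. Pads are 22 mm wide; open, the fingers measure 114 mm over their backs; the gripper's body (76 mm by 85 mm) begins 54 mm behind the grasp point. The pads swing forward as they close: fully open they stand 13 mm farther back than shut.
Start: joints at [1.141, 0.521, -0.036, 1.599, 0.021, 1.021, -0.113], TCP at [0.22, -0.585, 0.231] pointing down, gripper open.
Joint ranges: [-2.91, 2.91], [-0.3, 2.13], [-1.5, 1.42], [0.17, 2.43], [-1.26, 4.41], [0.16, 1.93], [-2.52, 2.52]. Speed limits (rad/s): [1.89, 1.89, 2.39, 2.39, 3.01, 3.01, 3.01].

### API

Orientations are given as [roll, pitch, yaw] about the fixed x, y, z axes, in that order (R = Rz(yaw) Ry(pitch) Rx(roll)).
In Python, from workcell import bot gives the robot as it stands. The module is installed in compiled form; this text tells all that it offers.
- The arm moves only by the tool move_arm, never from a script. Its argument "moves" is text: rows parted by semicolons, each of 4 numbers parted by spaces: the shift along the tool's x, y, z in mm, then the turn about the tool's z in rad. In form: dx dy dz yaw; .... A call has exactly 10 rows; each row is the pose to reach, as a shift and turn from the pose commanded when the call began, along the tool's axes at that moment; what a row does not reach only later rows make up. A row lasts 1/12 s, in which the tool goes at most 41.7 mm and 7.16 degrees, less where a joint would pass 70% of its speed; a pose out of reach is approached as far as the arm can. A call with a gripper value outside its range is refused whole. "grip" is the opening, from 0 (shut) to 1 (fully open), set as the call begins (left out, the last holds). The fingers move at their own pace and stop on an object; "grip_force" is the grip in N (left out, the last holds). Time passes only in rows, so rows that repeat a pose let the fingers close, or fill a call up. It gives the time, the measured TCP pose, the force and the opening at its end, in the units of the state.
- bot.observe(): the state, without advancing time (a new reading comes with each control period).
- bot.grab_frame(name): name is "scene" or "top"; returns a dict with "frame" (400x640x3 uint8, red, green, blue), "z_map" (400x640 float32, m along the optical axis (not along the pixel's ray), 0 where there is no reading), "K" (3x3 intrinsics, pixels), "eye" and "attitude" of the camera in the world. Camera axes: x right, y up, looking along -z (the intrinsics and any distortion apply to the point x, -y, -z); pixel columns grow to the right and rows downward; lengths in m; the calibration is good to about 2 mm. A picture is of the moment at which its call begins.
- bot.job_done(): hands the job in, once; it reports no verdict.
Trained networks look in a picture, given as the dict that the camera call returned (one of the last four; its "shot" number tells which), for a name from the list of things; names that differ only in an ending like _2 or _b are one class to them, and where a whole thing is asked for, a point or a joint stands for the part that bears it (a point fixed in the world has none). Each returns a list of dicts, best first, with "conf" (0 to 1); they miss things now and then, are a little off and sometimes report something else, mostly with a low value. They report only what shows in the picture. A call takes as long as a camera call. They do not tell look-alikes from the thing itself.
- bot.search_frame(picture, label): "at" ([column, row] in pixels, amid what is visible of it).
- bot.pinpoint(picture, label): "at" ([column, row] in pixels: a listed point, or the origin of a listed thing).
The state is a dict: "clock": time; "qpos": joint angles; "qd": joint speeds; "joint_efforts": joint torques, N m; "position": TCP position; "tool_rot": TCP orientation; "force": force on the tool from outside, world axes, zero at the start; "moment": the same for the moment, N m; "grip_width": finger opening in m.
Only numpy, scipy, OpenCV 4.12 (cv2) and the standard library are available. Lean on these libraries where they do the work, as an engineer would, in place of code of your own. Each camera call takes 0.05 s, during which the arm holds its last target. There are 200 camera calls.

## Working session

There is one attempt and no reset: what is moved stays moved. The work goes in short steps, Python scripts to look and compute and a tool call to move; the robot and the scene stay as the last step left them, time stands still between calls to the robot, and variables do not carry over. Pictures are saved under pics/ and viewed, about 8 in all and at most 12, crops included, and the job is handed in when it is done.

Besides the shell and the picture viewer there is one more tool, called as name(argument=value, ...) on one line, values as JSON. move_arm: Moves the arm, as the interface text tells. Its arguments: {"type":"object","properties":{"moves":{"type":"string"},"grip":{"type":"number"},"grip_force":{"type":"number"}},"required":["moves"]}

```bash
mkdir -p pics; cat > h.py <<'E'
import numpy as np, cv2
from scipy.spatial.transform import Rotation as R
from workcell import bot
def world(p,at,z=None):
    # pixel -> world, by depth (z None) or plane height z
    u,v=at;K=p["K"];A=np.array(p["attitude"],float)
    A=R.from_euler('xyz',A).as_matrix() if A.shape==(3,) else A
    d=np.array([(u-K[0][2])/K[0][0],-(v-K[1][2])/K[1][1],-1.])
    e=np.array(p["eye"])
    if z is None:
        r,c=int(round(v)),int(round(u));w=p["z_map"][max(r-1,0):r+2,max(c-1,0):c+2];w=w[w>0]
        s=np.median(w) if len(w) else np.nan
    else: s=(z-e[2])/(A@d)[2]
    return e+A@d*s
def save(p,n): cv2.imwrite('pics/'+n,p["frame"][:,:,::-1])
E
python3 - <<'E'
from h import *
o=bot.observe();print({k:np.round(v,3) for k,v in o.items()},bot.pinch_z)
for n in("top","scene"):
    p=bot.grab_frame(n);save(p,n+'1.png');print(n,[k for k in p],np.round(p["eye"],3),np.round(p["attitude"],3).tolist(),np.round(p["K"],1).tolist())
    for l in("fixture","channel_mouth","stop","clip_pivot","clip_bar","clip_foot","plate"):
        print(l,[(round(d["conf"],2),np.round(d["at"]).tolist(),np.round(world(p,d["at"]),3).tolist()) for d in bot.pinpoint(p,l)][:5])
E
```

```text
{'clock': np.float64(0.0), 'qpos': array([ 1.141,  0.522, -0.036,  1.6  ,  0.021,  1.021, -0.113]), 'qd': array([ 0.   , -0.   ,  0.002, -0.001, -0.   ,  0.001, -0.   ]), 'joint_efforts': array([ 2.0000e-03, -9.2709e+01,  1.9810e+00, -3.6992e+01,  1.8000e-02,
        8.0000e-03, -0.0000e+00]), 'position': array([ 0.22 , -0.585,  0.231]), 'tool_rot': array([-3.14,  0.  ,  0.36]), 'force': array([ 0.32 , -0.017,  0.005]), 'moment': array([-0.026, -0.041,  0.017]), 'grip_width': np.float64(0.085)} 0.0187
top ['frame', 'z_map', 'K', 'eye', 'attitude', 'shot'] [0.255 0.002 1.073] [0.21, -0.005, -1.63] [[404.9, 0.0, 315.1], [0.0, 404.9, 198.6], [0.0, 0.0, 1.0]]
fixture [(0.95, [217.0, 290.0], [0.257, 0.243, 0.03]), (0.82, [262.0, 172.0], [0.558, 0.121, 0.03])]
channel_mouth [(0.89, [231.0, 288.0], [0.259, 0.208, 0.03]), (0.8, [274.0, 161.0], [0.586, 0.086, 0.03])]
stop []
clip_pivot [(0.9, [182.0, 304.0], [0.227, 0.32, 0.061]), (0.72, [234.0, 172.0], [0.552, 0.19, 0.063])]
clip_bar [(0.59, [208.0, 290.0], [0.257, 0.252, 0.084]), (0.5, [260.0, 160.0], [0.59, 0.126, 0.03])]
clip_foot [(0.85,
[... 230 characters left out ...]
007, 2.031] [[509.9, 0.0, 325.6], [0.0, 509.9, 203.2], [0.0, 0.0, 1.0]]
fixture [(0.81, [348.0, 274.0], [0.582, 0.131, 0.033]), (0.56, [433.0, 203.0], [0.289, 0.245, 0.034])]
channel_mouth [(0.66, [335.0, 262.0], [0.565, 0.088, 0.03]), (0.62, [424.0, 199.0], [0.284, 0.22, 0.03])]
stop [(0.46, [455.0, 196.0], [0.244, 0.291, 0.037])]
clip_pivot [(0.8, [467.0, 193.0], [0.245, 0.318, 0.067]), (0.59, [379.0, 268.0], [0.55, 0.196, 0.064])]
clip_bar [(0.66, [445.0, 185.0], [0.215, 0.253, 0.034]), (0.6, [349.0, 262.0], [0.578, 0.129, 0.085])]
clip_foot [(0.76, [351.0, 270.0], [0.575, 0.135, 0.041]), (0.56, [438.0, 198.0], [0.264, 0.251, 0.032])]
plate [(0.69, [199.0, 246.0], [0.667, -0.254, 0.007])]
```

View pics/top1.png

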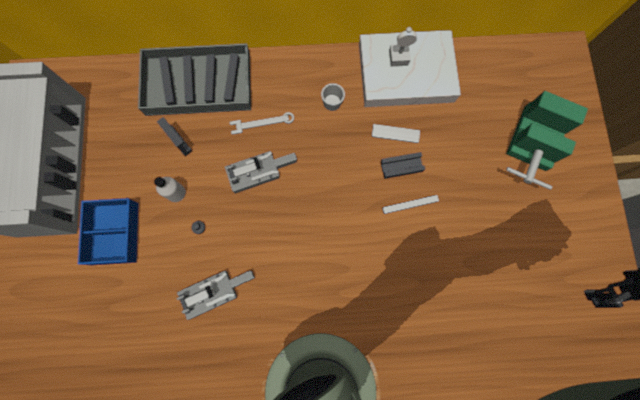

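View pics/scene1.png

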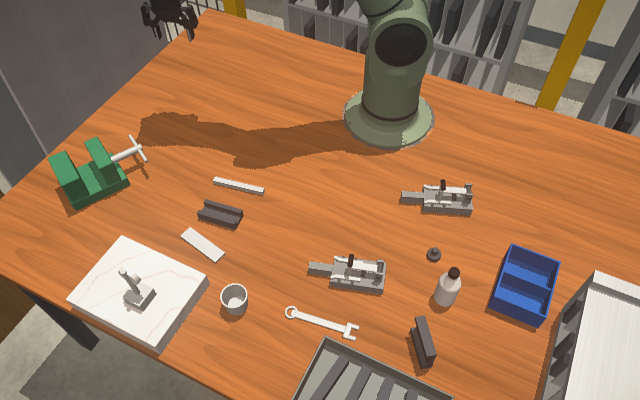

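```bash
cat >> h.py <<'E'
from scipy.optimize import minimize
def cloud(p):
    K=np.array(p["K"]);v,u=np.mgrid[0:400,0:640];s=p["z_map"]
    c=np.stack([(u-K[0,2])/K[0,0]*s,-(v-K[1,2])/K[1,1]*s,-s],-1)
    return c@R.from_euler('xyz',p["attitude"]).as_matrix().T+np.array(p["eye"])
def fit(pts,inside,x0):
    # pose (x,y,yaw) for which a footprint best agrees with labelled points (x,y,label)
    def cost(q):
        c,s=np.cos(q[2]),np.sin(q[2]);d=pts[:,:2]-q[:2]
        sd=inside(d[:,0]*c+d[:,1]*s,-d[:,0]*s+d[:,1]*c)
        return np.mean((1/(1+np.exp(sd/0.0006))-pts[:,2])**2)
    best=min((minimize(cost,np.array(x0)+[a,b,t],method='Nelder-Mead',options=dict(initial_simplex=np.array(x0)+[a,b,t]+np.array([[0,0,0],[.006,0,0],[0,.006,0],[0,0,.06]]),xatol=1e-5,fatol=1e-7,maxiter=600)) for a in(-.006,.006) for b in(-.006,.006) for t in(-.06,.06)),key=lambda r:r.fun)
    return best.x,best.fun
def box(x,y,x0,x1,w): return np.maximum(np.maximum(x0-x,x-x1),abs(y)-w)
def fixfoot(x,y): return np.minimum(box(x,y,-.042,.088,.037),box(x,y,-.101,-.03,.010))
def platefoot(x,y): return box(x,y,-.065,.065,.018)
E
python3 - <<'E'
from h import *
for n in("top","scene"):
    p=bot.grab_frame(n);C=cloud(p);ok=p["z_map"]>0
    for nm,c,r,zl,zh,f,x0 in(("fix",(.56,.13),.14,.018,.034,fixfoot,(.567,.125,1.75)),("plate",(.655,-.255),.09,.004,.014,platefoot,(.656,-.255,-1.75))):
        m=ok&(np.hypot(C[...,0]-c[0],C[...,1]-c[1])<r)
        z=C[...,2];lab=(z>zl)
        m&=(z<zh)
        pts=np.c_[C[m][:,:2],lab[m]]
        q,e=fit(pts,f,x0);print(n,nm,np.round(q,4),round(e,4),len(pts),int(lab[m].sum()), np.median(z[m&lab]),np.median(z[m&~lab]))
        if nm=="fix":
            T=C[ok&(np.hypot(C[...,0]-c[0],C[...,1]-c[1])<r)&(z>.034)]
            d=T[:,:2]-q[:2];cc,s=np.cos(q[2]),np.sin(q[2])
            L=np.c_[d[:,0]*cc+d[:,1]*s,-d[:,0]*s+d[:,1]*cc,T[:,2]]*1000
            print("high pts x>.. z>74:",np.round(L[L[:,2]>76]).astype(int).tolist()[:40])
            k=(abs(L[:,1])<12)&(L[:,2]<44)&(L[:,0]>15);print("stop?",np.round(L[k]).astype(int).tolist()[:40])
    sc=np.array(p["frame"])
    for i,(a,b) in enumerate([((262,172),70)] if n=="top" else [((348,272),70)]):
        u,v=a;cv2.imwrite(f'pics/c_{n}.png',cv2.resize(sc[v-45:v+45,u-65:u+65,::-1],None,fx=6,fy=6,interpolation=cv2.INTER_CUBIC))
E
```

```text
top fix [0.57   0.1261 1.8578] 0.0106 7363 973 0.030435662398716534 0.0007554871004842312
high pts x>.. z>74: [[4, -15, 80], [1, -12, 86], [-1, -10, 89], [-3, -13, 80], [7, -13, 81], [5, -11, 86], [2, -10, 84], [0, -10, 82], [-2, -9, 83], [6, -10, 82], [3, -9, 80], [1, -6, 86], [-2, -7, 83], [-4, -7, 81], [6, -7, 81], [4, -7, 79], [1, -4, 87], [-1, -3, 86], [-3, -4, 80], [7, -4, 84], [5, -3, 85], [2, -2, 85], [0, -2, 82], [-2, -2, 80], [6, -1, 84], [3, 0, 82], [1, 2, 85], [-2, 2, 83], [-4, 2, 81], [7, 1, 80], [4, 4, 88], [2, 4, 84], [-1, 4, 83], [-3, 5, 83], [7, 3, 80], [5, 5, 83], [2, 6, 83], [0, 8, 85], [-2, 8, 84], [6, 8, 84]]
stop? [[33, 5, 40], [30, 6, 42], [39, 5, 39], [36, 7, 44], [34, 6, 38], [31, 8, 39], [37, 10, 43], [35, 10, 42], [30, 11, 40], [38, 11, 40], [57, 6, 34], [52, 8, 34]]
top plate [ 0.6559 -0.2535 -1.7643] 0.0717 2797 748 0.008089818337272736 0.00037947605150634445
scene fix [0.5704 0.1275 1.8559] 0.0216 8035 1138 0.029970507420054138 0.0004472145582545828
high pts x>.. z>74: [[-1, 13, 85], [1, 15, 83], [4, 15, 84], [-3, 12, 82], [0, 11, 85], [2, 9, 88], [4, 11
[... 198 characters left out ...]
, 82], [-4, 1, 82], [-1, 1, 81], [1, -2, 88], [4, 0, 85], [6, 1, 84], [8, 4, 79], [-3, -4, 86], [-1, -1, 81], [2, -2, 84], [4, -4, 87], [6, -1, 83], [-3, -4, 81], [0, -6, 85], [2, -5, 84], [4, -5, 85], [7, -4, 84], [-2, -7, 81]]
stop? [[17, 1, 34], [27, 0, 35], [30, -2, 38], [32, -2, 39], [35, -1, 38], [37, -1, 40], [39, -1, 41], [82, 9, 34], [30, -4, 38], [33, -6, 42], [35, -4, 40], [37, -3, 38], [47, 0, 34], [31, -9, 42], [33, -6, 37], [35, -6, 37], [38, -9, 43], [45, -3, 35], [31, -11, 40], [33, -10, 40], [36, -11, 43], [38, -10, 41], [34, -10, 34], [36, -12, 38], [46, -11, 35], [58, -11, 34]]
scene plate [ 0.6563 -0.2521 -1.767 ] 0.0786 2857 771 0.007841300228016657 0.0001921159215988455
```

View pics/c_top.png

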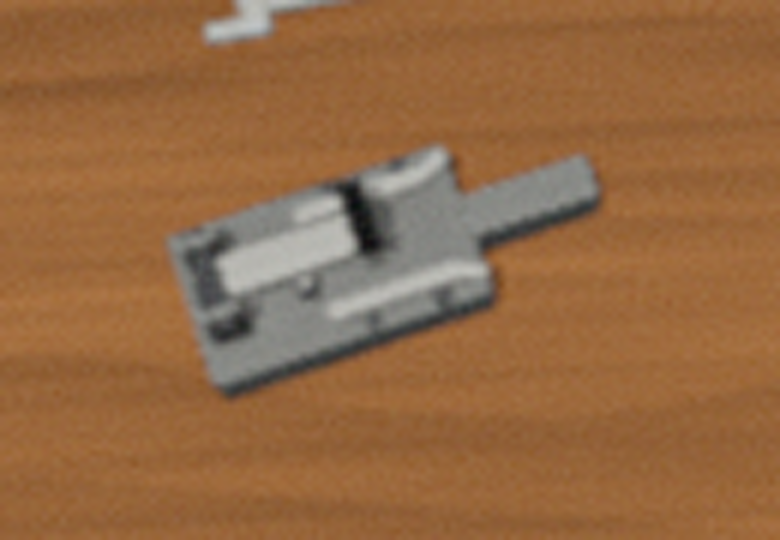

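```bash
cat >> h.py <<'E'
F=np.array([.5702,.1268,1.857])
def fx(x,y=0.): 
    c,s=np.cos(F[2]),np.sin(F[2]);return F[0]+c*x-s*y,F[1]+s*x+c*y
def to(x,y,z,yaw,start=None):
    o=bot.observe() if start is None else start
    Rt=R.from_euler('xyz',o["tool_rot"]);d=Rt.inv().apply(np.array([x,y,z])-o["position"])*1000
    t=(-(yaw-o["tool_rot"][2])+np.pi)%(2*np.pi)-np.pi
    return np.round(np.r_[d,0],1)[:3].tolist()+[round(t,3)]
def st():
    o=bot.observe();c,s=np.cos(F[2]),np.sin(F[2]);d=o["position"][:2]-F[:2];f=o["force"]
    print("t",round(o["clock"],2),"fix xyz",np.round([1000*(c*d[0]+s*d[1]),1000*(-s*d[0]+c*d[1]),1000*o["position"][2]],1),"rot",np.round(o["tool_rot"],3),"F fix",np.round([c*f[0]+s*f[1],-s*f[0]+c*f[1],f[2]],1),"w",round(o["grip_width"]*1000,1))
E
python3 -c "
from h import *
st();print(to(*fx(.002),.13,F[2]))"
```

```text
t 0.9 fix xyz [-584.   536.9  231.3] rot [ 3.142 -0.     0.36 ] F fix [-0.2 -0.1 -0.2] w 85.2
[578.5, -544.9, 101.3, np.float64(-1.497)]
```

move_arm(moves="29 -27 0 -0.08; 58 -54 0 -0.16; 87 -81 0 -0.24; 116 -108 0 -0.32; 145 -135 0 -0.4; 174 -162 0 -0.48; 203 -189 0 -0.56; 232 -216 0 -0.64; 261 -243 0 -0.72; 290 -270 0 -0.8", grip=0.8)

```text
clock: 1.73
position: [0.3969, -0.2285, 0.2316]
tool_rot: [3.141, 0.0, 1.164]
force: [1.4, -1.0, -0.4]
grip_width: 0.0683
```

```bash
python3 -c "
from h import *
st();print(to(*fx(.002),.13,F[2]))"
```

```text
t 1.73 fix xyz [-291.9  266.6  231.6] rot [3.141 0.    1.164] F fix [-1.4 -1.  -0.4] w 68.3
[396.4, 17.1, 101.5, np.float64(-0.693)]
```

move_arm(moves="40 2 0 -0.07; 80 4 0 -0.14; 120 6 0 -0.21; 160 8 0 -0.28; 200 10 0 -0.35; 240 12 15 -0.42; 280 14 30 -0.49; 320 16 45 -0.56; 360 17 60 -0.63; 396 17 75 -0.69")

```text
clock: 2.57
position: [0.5704, 0.1264, 0.1564]
tool_rot: [3.141, 0.0, 1.853]
force: [0.2, -0.3, -0.1]
grip_width: 0.0683
```

```bash
python3 -c "
from h import *
st();print(to(*fx(.002),.060,F[2]))"
```

```text
t 2.57 fix xyz [-4.000e-01 -1.000e-01  1.564e+02] rot [3.141 0.    1.853] F fix [-0.4 -0.1 -0.1] w 68.3
[2.4, -0.2, 96.4, np.float64(-0.004)]
```

move_arm(moves="1 0 20 0; 1 0 40 0; 1 0 60 0; 1 0 78 0; 1 0 90 0; 1 0 96 0; 1 0 96 0; 1 0 96 0; 1 0 96 0; 1 0 96 0", grip=0.6)

```text
clock: 3.4
position: [0.5699, 0.1257, 0.062]
tool_rot: [3.14, 0.0, 1.85]
force: [0.9, -0.3, 0.5]
grip_width: 0.051
```

move_arm(moves="0 0 0 0; 0 0 0 0; 0 0 0 0; 0 0 0 0; 0 0 0 0; 0 0 0 0; 0 0 0 0; 0 0 0 0; 0 0 0 0; 0 0 0 0", grip=0.2, grip_force=40)

```text
clock: 4.23
position: [0.5703, 0.1257, 0.0617]
tool_rot: [3.14, 0.0, 1.85]
force: [2.6, -0.0, 7.2]
grip_width: 0.029
```

```bash
python3 -c "
from h import *
st();p=bot.grab_frame('scene');cv2.imwrite('pics/g1.png',cv2.resize(p['frame'][200:320,260:440,::-1],None,fx=4,fy=4))
p0=np.array([-70,20.]);
for t in np.arange(0,1.21,.06):
  a=.2783+t;print(round(t,2),np.round([70-72.8*np.cos(a),72.8*np.sin(a)-20],1))"
```

```text
t 4.23 fix xyz [-1.1  0.2 61.7] rot [3.14 0.   1.85] F fix [-0.7 -2.5  7.2] w 29.0
0.0 [ 0. -0.]
0.06 [1.3 4.2]
0.12 [2.9 8.2]
0.18 [ 4.7 12.2]
0.24 [ 6.8 16.1]
0.3 [ 9.  19.8]
0.36 [11.5 23.4]
0.42 [14.2 26.8]
0.48 [17.1 30.1]
0.54 [20.2 33.1]
0.6 [23.5 36. ]
0.66 [27.  38.7]
0.72 [30.6 41.2]
0.78 [34.3 43.4]
0.84 [38.2 45.5]
0.9 [42.2 47.3]
0.96 [46.2 48.8]
1.02 [50.4 50.1]
1.08 [54.6 51.2]
1.14 [58.9 52. ]
1.2 [63.3 52.5]
```

View pics/g1.png

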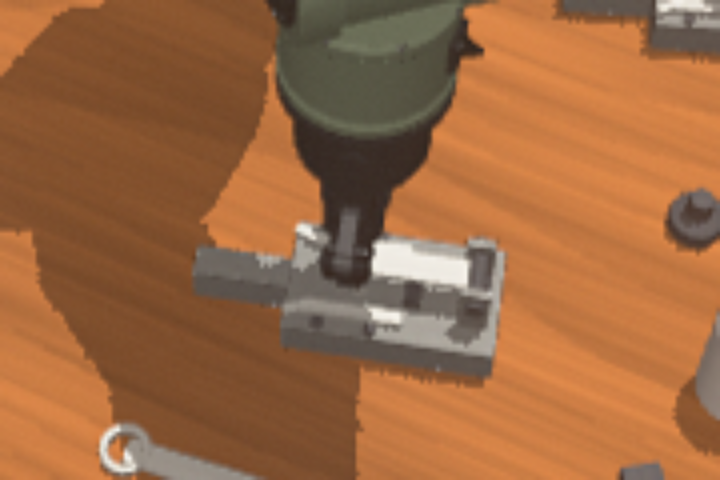

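move_arm(moves="1.3 0 -4.2 0; 3 0 -8 0; 4.7 0 -12.2 0; 6.8 0 -16 0; 9 0 -19.8 0; 11.5 0 -23.4 0; 14.2 0 -26.8 0; 17 0 -30 0; 20.2 0 -33 0; 23.5 0 -36 0")

```text
clock: 5.12
position: [0.5636, 0.1479, 0.0973]
tool_rot: [3.14, 0.001, 1.849]
force: [6.5, -0.7, -2.8]
grip_width: 0.0288
```

```bash
python3 -c "
from h import *
st()"
```

```text
t 5.12 fix xyz [22.1  0.3 97.3] rot [3.140e+00 1.000e-03 1.849e+00] F fix [-2.5 -6.  -2.8] w 28.8
```

Held at about 0.6 rad. Continue to 1.14.

move_arm(moves="3.5 0 -2.7 0; 7 0 -5.2 0; 10.8 0 -7.4 0; 14.7 0 -9.5 0; 18.7 0 -11.3 0; 22.7 0 -12.8 0; 27 0 -14 0; 31 0 -15.2 0; 35.4 0 -16 0; 35.4 0 -16 0")

```text
clock: 5.95
position: [0.5531, 0.1839, 0.1138]
tool_rot: [3.14, -0.001, 1.851]
force: [1.1, -0.2, 8.8]
grip_width: 0.0284
```

```bash
python3 -c "
from h import *
st()"
```

```text
t 5.95 fix xyz [ 59.6   0.3 113.8] rot [ 3.140e+00 -1.000e-03  1.851e+00] F fix [-0.5 -1.   8.8] w 28.4
```

move_arm(moves="0 0 0 0; 0 0 0 0; 0 0 0 0; 0 0 0 0; 0 0 0 0; 0 0 -10 0; 0 0 -30 0; 0 0 -60 0; 0 0 -90 0; 0 0 -90 0", grip=0.65)

```text
clock: 6.78
position: [0.5549, 0.1833, 0.2088]
tool_rot: [3.135, -0.001, 1.85]
force: [0.3, 0.4, -0.2]
grip_width: 0.0555
```

```bash
python3 -c "
from h import *
st()
c,s=np.cos(1.376),np.sin(1.376);g=(.656-.036*c,-.2528-.036*s);print(g)
print(to(*g,.10,1.376),to(*g,.002,1.376))"
```

```text
t 6.78 fix xyz [ 58.5  -1.3 208.8] rot [ 3.135e+00 -1.000e-03  1.850e+00] F fix [ 0.4 -0.4 -0.2] w 55.5
(np.float64(0.6490315981584224), np.float64(-0.2881191361130804))
[-479.2, -40.0, 108.3, np.float64(0.474)] [-479.3, -40.7, 206.3, np.float64(0.474)]
```

move_arm(moves="-40 -3 0 0.04; -80 -6 0 0.08; -120 -9 0 0.12; -160 -12 0 0.16; -200 -15 0 0.2; -240 -18 0 0.24; -280 -21 0 0.28; -320 -25 0 0.32; -360 -29 0 0.36; -400 -33 0 0.4")

```text
clock: 7.62
position: [0.6315, -0.2135, 0.2037]
tool_rot: [3.141, -0.0, 1.448]
force: [1.1, 0.7, -0.0]
grip_width: 0.0558
```

move_arm(moves="-30 0 10 0.03; -60 -3 25 0.06; -70 -7 40 0.07; -76 -7 60 0.074; -76 -7 80 0.074; -76 -7 100 0.074; -76 -7 100 0.074; -76 -7 100 0.074; -76 -7 100 0.074; -76 -7 100 0.074")

```text
clock: 8.45
position: [0.6162, -0.2862, 0.1047]
tool_rot: [3.14, 0.0, 1.376]
force: [0.0, -0.9, 0.2]
grip_width: 0.0555
```

```bash
python3 - <<'E'
from h import *
st()
c,s=np.cos(1.376),np.sin(1.376);g=(.656-.036*c,-.2528-.036*s)
print(to(*g,.10,1.376),to(*g,.002,1.376))
p=bot.grab_frame('top');im=p['frame']
a=cv2.resize(im[125:215,205:325,::-1],None,fx=4,fy=4);b=cv2.resize(im[100:190,345:465,::-1],None,fx=4,fy=4)
p=bot.grab_frame('scene');im=p['frame']
a2=cv2.resize(im[225:315,290:410,::-1],None,fx=3,fy=3);b2=cv2.resize(im[170:260,150:270,::-1],None,fx=3,fy=3)
cv2.imwrite('pics/m.png',np.vstack([np.hstack([cv2.resize(a,(400,300)),cv2.resize(b,(400,300))]),np.hstack([cv2.resize(a2,(400,300)),cv2.resize(b2,(400,300))])]))
E
```

```text
t 8.45 fix xyz [-409.2   72.5  104.7] rot [3.14  0.    1.376] F fix [-0.9  0.2  0.2] w 55.5
[4.5, 32.6, 4.7, np.float64(-0.0)] [4.5, 32.4, 102.7, np.float64(-0.0)]
```

View pics/m.png

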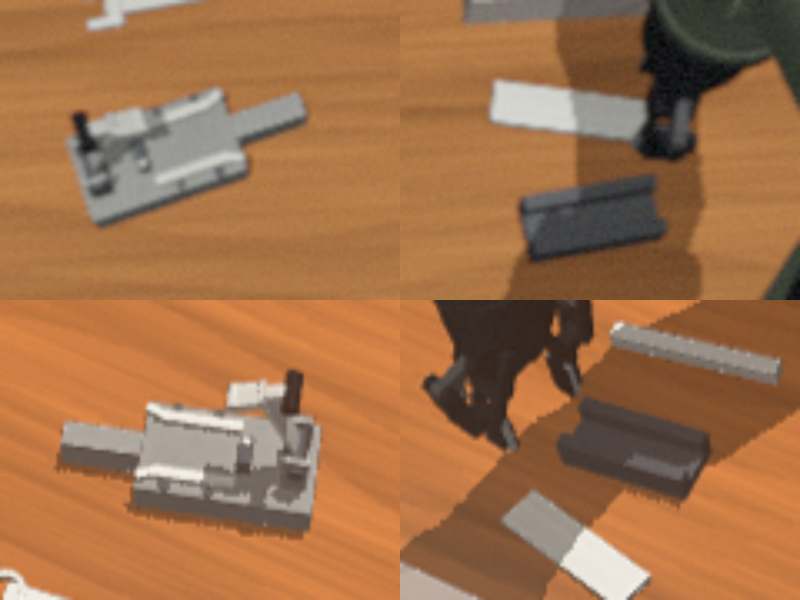

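move_arm(moves="2 16 0 0; 4.5 32.5 0 0; 4.5 32.5 20 0; 4.5 32.5 45 0; 4.5 32.5 65 0; 4.5 32.5 82 0; 4.5 32.5 92 0; 4.5 32.5 98 0; 4.5 32.5 101 0; 4.5 32.5 102 0")

```text
clock: 9.38
position: [0.6485, -0.288, 0.0013]
tool_rot: [3.141, 0.0, 1.376]
force: [0.2, -0.2, 0.5]
grip_width: 0.0558
```

```bash
python3 - <<'E'
from h import *
st()
c,s=np.cos(1.376),np.sin(1.376);g=(.656-.036*c,-.2528-.036*s)
print(to(*g,.002,1.376))
for n in("top","scene"):
    p=bot.grab_frame(n);C=cloud(p);ok=p["z_map"]>0;z=C[...,2]
    m=ok&(np.hypot(C[...,0]-.56,C[...,1]-.13)<.14)&(z<.034);q,e=fit(np.c_[C[m][:,:2],z[m]>.018],fixfoot,(.570,.127,1.857));print(n,np.round(q,4),round(e,4))
    print([(round(d["conf"],2),np.round(world(p,d["at"],.03),4)) for d in bot.pinpoint(p,"stop")], np.round(fx(.03),4))
    T=C[ok&(np.hypot(C[...,0]-.56,C[...,1]-.13)<.1)];d=T[:,:2]-F[:2];cc,s=np.cos(F[2]),np.sin(F[2])
    L=np.c_[d[:,0]*cc+d[:,1]*s,-d[:,0]*s+d[:,1]*cc,T[:,2]]*1000
    k=(abs(L[:,1])<11)&(L[:,2]>36)&(L[:,2]<44)&(L[:,0]>15)&(L[:,0]<60);print("stop x",np.sort(np.round(L[k,0],0)).astype(int).tolist())
    m=ok&(abs(C[...,0]-.656)<.06)&(abs(C[...,1]+.23)<.05)&(z>.004)&(z<.014);A=C[m][:,:2];u,sv,v=np.linalg.svd(A-A.mean(0));print("plate part yaw",np.arctan2(v[0,1],v[0,0]),len(A))
E
```

```text
t 9.38 fix xyz [-420.    42.     1.3] rot [3.141 0.    1.376] F fix [-0.2 -0.2  0.5] w 55.8
[0.0, 0.6, -0.7, np.float64(-0.0)]
top [0.5699 0.126  1.8607] 0.0107
[(0.41, array([0.5569, 0.1509, 0.03  ])), (0.26, array([0.5815, 0.0857, 0.03  ]))] [0.5617 0.1556]
stop x [29, 29, 30, 30, 30, 31, 31, 31, 31, 32, 32, 32, 33, 33, 33, 34, 34, 35, 35, 36, 36, 36, 37, 37, 37, 37, 38, 38, 39, 39]
plate part yaw 1.347776472938758 450
scene [0.5701 0.1273 1.8592] 0.0238
[(0.62, array([0.5538, 0.1508, 0.03  ])), (0.44, array([0.2437, 0.2804, 0.03  ]))] [0.5617 0.1556]
stop x [31, 31, 31, 31, 31, 32, 33, 33, 33, 34, 34, 34, 34, 34, 35, 35, 36, 36, 36, 37, 37, 37, 38, 38, 38, 39, 39, 40, 40]
plate part yaw 1.3574920177435257 513
```

move_arm(moves="0 0 0 0; 0 0 0 0; 0 0 0 0; 0 0 0 0; 0 0 0 0; 0 0 0 0; 0 0 0 0; 0 0 -4 0; 0 0 -20 0; 0 0 -40 0", grip=0.3, grip_force=90)

```text
clock: 10.42
position: [0.6472, -0.2875, 0.0409]
tool_rot: [-3.139, -0.0, 1.376]
force: [0.4, 0.1, -2.6]
grip_width: 0.0324
```

```bash
python3 - <<'E'
from h import *
F[2]=1.858
st();print(to(*fx(-.151),.08,F[2]))
p=bot.grab_frame('scene');cv2.imwrite('pics/l.png',cv2.resize(p['frame'][130:280,100:300,::-1],None,fx=4,fy=4))
E
```

```text
t 10.42 fix xyz [-419.2   43.5   40.9] rot [-3.139 -0.     1.376] F fix [-0.1 -0.4 -2.6] w 32.4
[257.8, -85.9, -38.8, np.float64(-0.482)]
```

View pics/l.png

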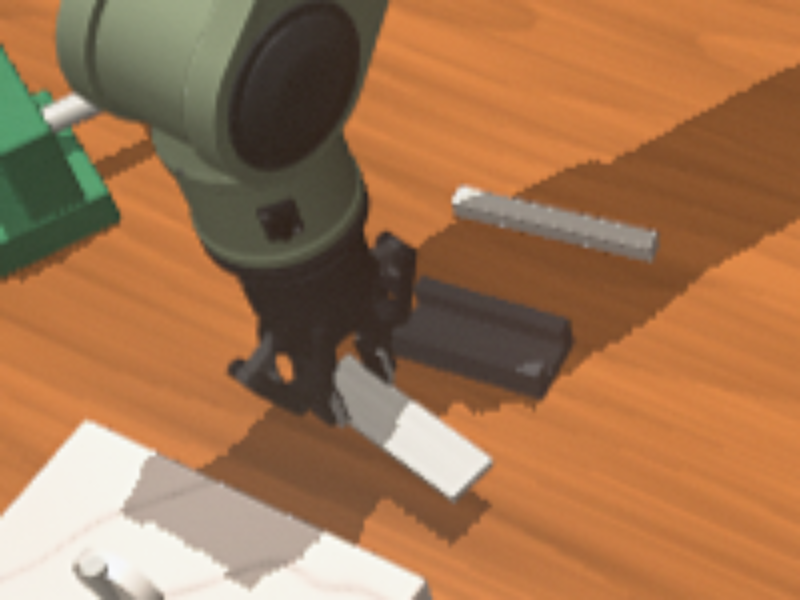

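move_arm(moves="0 0 -15 0; 5 -2 -30 0; 25 -8 -39 -0.05; 55 -18 -39 -0.1; 85 -28 -39 -0.16; 115 -38 -39 -0.22; 145 -48 -39 -0.28; 175 -58 -39 -0.34; 205 -68 -39 -0.4; 225 -75 -39 -0.44")

```text
clock: 11.3
position: [0.6176, -0.0488, 0.0812]
tool_rot: [3.141, -0.001, 1.822]
force: [0.2, 0.4, -3.6]
grip_width: 0.0328
```

```bash
sed -i 's/^F=.*/F=np.array([.5701,.1267,1.859])/' h.py; python3 - <<'E'
from h import *
st();print(to(*fx(-.151),.055,F[2]))
E
```

```text
t 11.3 fix xyz [-181.8    4.3   81.2] rot [ 3.141e+00 -1.000e-03  1.822e+00] F fix [ 0.3 -0.3 -3.6] w 32.8
[30.9, 3.1, 26.2, np.float64(-0.037)]
```

move_arm(moves="4 1 3 -0.01; 8 2 6 -0.02; 13 3 9 -0.037; 18 3 12 -0.037; 23 3 15 -0.037; 28 3 20 -0.037; 31 3 26 -0.037; 31 3 26 -0.037; 31 3 26 -0.037; 31 3 26 -0.037")

```text
clock: 12.13
position: [0.6136, -0.0221, 0.0539]
tool_rot: [-3.142, 0.0, 1.852]
force: [0.7, -0.8, -2.8]
grip_width: 0.0325
```

```bash
cat >> h.py <<'E'
def plates(zl,zh,g):
    # plate pose in fixture frame (mm), from points at height zl..zh mm near the guess g
    for n in("top","scene"):
        p=bot.grab_frame(n);C=cloud(p);T=C[p["z_map"]>0];d=T[:,:2]-F[:2];c,s=np.cos(F[2]),np.sin(F[2])
        L=np.c_[d[:,0]*c+d[:,1]*s,-d[:,0]*s+d[:,1]*c,T[:,2]]
        k=(abs(L[:,0]-g)<.1)&(abs(L[:,1])<.04);L=L[k];A=L[(L[:,2]>zl/1000)&(L[:,2]<zh/1000)]
        f=A[(A[:,0]>g-.01)]
        cx=np.polyfit(f[:,0],f[:,1],1);top=f[:,2]
        pl=np.polyfit(f[:,0],top,1)
        e=np.percentile(f[:,0],[98,99.8])*1000
        print(n,len(f),"front x",np.round(e,1),"axis y at g, slope",np.round([1000*np.polyval(cx,g),cx[0]],3),"y range",np.round(np.percentile(f[:,1],[1,99])*1000,1),"top z at g,+60",np.round([1000*np.polyval(pl,g),1000*np.polyval(pl,g+.06)],1))
        m=cv2.resize(p['frame'][115:225,215:365,::-1] if n=="top" else p['frame'][215:325,270:420,::-1],None,fx=5,fy=5);cv2.imwrite(f'pics/p_{n}.png',m)
E
python3 -c "
from h import *
st();print(to(*fx(-.151),.040,F[2]));plates(46,72,-.115)"
```

```text
t 12.13 fix xyz [-155.1    0.6   53.9] rot [-3.142  0.     1.852] F fix [-1.  -0.4 -2.8] w 32.5
[4.1, 0.5, 13.9, np.float64(-0.007)]
top 370 front x [-56.1 -54.7] axis y at g, slope [ 2.04  -0.006] y range [-16.9  19.1] top z at g,+60 [59.5 57.9]
scene 428 front x [-54.3 -53.2] axis y at g, slope [-3.126 -0.004] y range [-20.3  16.4] top z at g,+60 [59.5 58.1]
```

View pics/p_scene.png

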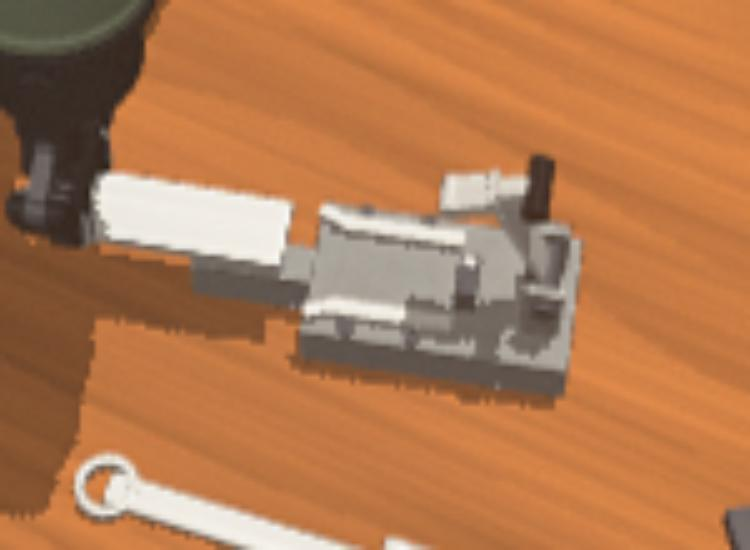

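move_arm(moves="0 0.5 4 -0.007; 0 0.5 8 -0.007; 0 0.5 12 -0.007; 0 0.5 15 -0.007; 0 0.5 17 -0.007; 0 0.5 18 -0.007; 0 0.5 19 -0.007; 0 0.5 19.5 -0.007; 0 0.5 20 -0.007; 0 0.5 20 -0.007")

```text
clock: 13.07
position: [0.6141, -0.0217, 0.034]
tool_rot: [3.142, -0.0, 1.86]
force: [-1.1, -0.2, -3.4]
grip_width: 0.0327
```

```bash
python3 -c "
from h import *
st();print(to(*fx(-.151),.032,F[2]))"
```

```text
t 13.07 fix xyz [-154.8    0.    34. ] rot [ 3.142 -0.     1.86 ] F fix [ 0.1  1.1 -3.4] w 32.7
[3.8, 0.0, 2.0, np.float64(0.001)]
```

move_arm(moves="2 0 0.5 0; 4 0 1 0; 7 0 1.2 0; 10 0 1.5 0; 13 0 1.5 0; 16 0 1.5 0; 19 0 1.5 0; 21 0 1.5 0; 23 0 1.5 0; 23 0 1.5 0", grip_force=50)

```text
clock: 13.9
position: [0.6074, 0.0009, 0.0324]
tool_rot: [3.142, -0.0, 1.86]
force: [-0.0, 0.5, -1.2]
grip_width: 0.0324
```

```bash
python3 -c "
from h import *
st();print(bot.observe()['moment'])"
```

```text
t 13.9 fix xyz [-131.2    0.    32.4] rot [ 3.142 -0.     1.86 ] F fix [ 0.4 -0.1 -1.2] w 32.4
[0.10474102 0.02225262 0.00039739]
```

move_arm(moves="2 0 0 0; 4 0 0 0; 6 0 0 0; 8 0 0.3 0; 10 0 0.3 0; 12 0 0.5 0; 14 0 0.5 0; 16 0 0.5 0; 18 0 0.5 0; 18 0 0.5 0")

```text
clock: 14.73
position: [0.6024, 0.0181, 0.0321]
tool_rot: [3.141, -0.0, 1.86]
force: [0.6, -0.7, 2.8]
grip_width: 0.0326
```

```bash
python3 -c "
from h import *
st();print(bot.observe()['moment'])"
```

```text
t 14.73 fix xyz [-1.133e+02 -1.000e-01  3.210e+01] rot [ 3.141 -0.     1.86 ] F fix [-0.8 -0.4  2.8] w 32.6
[-0.18082243 -0.03335916 -0.02627975]
```

move_arm(moves="0 0 0 0; 0 0 0 0; 0 0 0 0; 0 0 0 0; 0 0 0 0; 0 0 0 0; 0 0 0 0; 0 0 0 0; 0 0 0 0; 0 0 0 0", grip=0.55)

```text
clock: 15.57
position: [0.6024, 0.0176, 0.032]
tool_rot: [3.142, -0.0, 1.86]
force: [-0.3, 0.6, -0.2]
grip_width: 0.0473
```

move_arm(moves="0 0 0 0; 0 0 0 0; 0 0 0 0; 0 0 0 0; 0 0 0 0; 0 0 0 0; 0 0 0 0; 0 0 0 0; 0 0 0 0; 0 0 0 0", grip=0.3, grip_force=20)

```text
clock: 16.4
position: [0.6024, 0.0176, 0.032]
tool_rot: [3.141, 0.0, 1.86]
force: [-0.2, 0.8, 4.3]
grip_width: 0.0353
```

move_arm(moves="3 0 0 0; 6 0 0 0; 9 0 0 0; 12 0 0 0; 15 0 0 0; 18 0 0 0; 21 0 0 0; 24 0 0 0; 25 0 0 0; 25 0 0 0")

```text
clock: 17.23
position: [0.5955, 0.0411, 0.0321]
tool_rot: [3.141, 0.001, 1.86]
force: [-0.2, -3.2, 5.9]
grip_width: 0.0353
```

```bash
python3 -c "
from h import *
st();plates(34,44.5,-.055)"
```

```text
t 17.23 fix xyz [-89.2   0.   32.1] rot [3.141e+00 1.000e-03 1.860e+00] F fix [-3.   1.1  5.9] w 35.3
top 597 front x [36.7 39.1] axis y at g, slope [0.524 0.043] y range [-29.8  33.1] top z at g,+60 [38.2 38. ]
scene 673 front x [37.5 40.5] axis y at g, slope [-2.981  0.01 ] y range [-32.4  27.7] top z at g,+60 [38.2 37.9]
```

move_arm(moves="1.5 0 -0.2 0; 3 0 -0.3 0; 4.5 0 -0.3 0; 6 0 -0.3 0; 7.5 0 -0.3 0; 9 0 -0.3 0; 10.5 0 -0.3 0; 12 0 -0.3 0; 12 0 -0.3 0; 12 0 -0.3 0")

```text
clock: 18.17
position: [0.5916, 0.0537, 0.0321]
tool_rot: [-3.141, -0.001, 1.86]
force: [-0.5, 0.7, -1.5]
grip_width: 0.0355
```

move_arm(moves="0.2 0 0 0; 0.4 0 0 0; 0.6 0 0 0; 0.8 0 0 0; 1 0 0 0; 1.2 0 0 0; 1.4 0 0 0; 1.6 0 0 0; 1.8 0 0 0; 2 0 0 0")

```text
clock: 19.0
position: [0.5913, 0.055, 0.0322]
tool_rot: [-3.142, 0.0, 1.86]
force: [-0.5, 0.1, -1.6]
grip_width: 0.0353
```

```bash
python3 -c "
from h import *
st()"
```

```text
t 19.0 fix xyz [-74.8   0.1  32.2] rot [-3.142  0.     1.86 ] F fix [ 0.2  0.4 -1.6] w 35.3
```

move_arm(moves="0.2 0 0 0; 0.4 0 0 0; 0.6 0 0 0; 0.8 0 0 0; 1 0 0 0; 1.2 0 0 0; 1.4 0 0 0; 1.6 0 0 0; 1.8 0 0 0; 2 0 0 0")

```text
clock: 19.83
position: [0.5907, 0.0569, 0.0323]
tool_rot: [3.142, -0.0, 1.86]
force: [0.4, -1.1, -2.1]
grip_width: 0.0352
```

move_arm(moves="0.1 0 0 0; 0.2 0 0 0; 0.3 0 0 0; 0.4 0 0 0; 0.5 0 0 0; 0.6 0 0 0; 0.7 0 0 0; 0.8 0 0 0; 0.9 0 0 0; 1 0 0 0")

```text
clock: 20.67
position: [0.5904, 0.0579, 0.0322]
tool_rot: [-3.142, -0.0, 1.86]
force: [0.6, -1.6, -1.1]
grip_width: 0.0353
```

move_arm(moves="0.1 0 0 0; 0.2 0 0 0; 0.3 0 0 0; 0.4 0 0 0; 0.5 0 0 0; 0.6 0 0 0; 0.7 0 0 0; 0.8 0 0 0; 0.9 0 0 0; 1 0 0 0")

```text
clock: 21.5
position: [0.5903, 0.0579, 0.0323]
tool_rot: [-3.142, 0.001, 1.859]
force: [2.9, -7.4, -2.0]
grip_width: 0.0348
```

```bash
python3 -c "
from h import *
st();plates(34,44.5,-.035)"
```

```text
t 21.5 fix xyz [-71.7   0.2  32.3] rot [-3.142e+00  1.000e-03  1.859e+00] F fix [-8.  -0.7 -2. ] w 34.8
top 580 front x [37.8 63.2] axis y at g, slope [0.689 0.046] y range [-29.1  32.3] top z at g,+60 [37.9 38.4]
scene 650 front x [44.5 63.4] axis y at g, slope [-2.509 -0.004] y range [-33.6  29.4] top z at g,+60 [37.9 38.1]
```

View pics/p_scene.png

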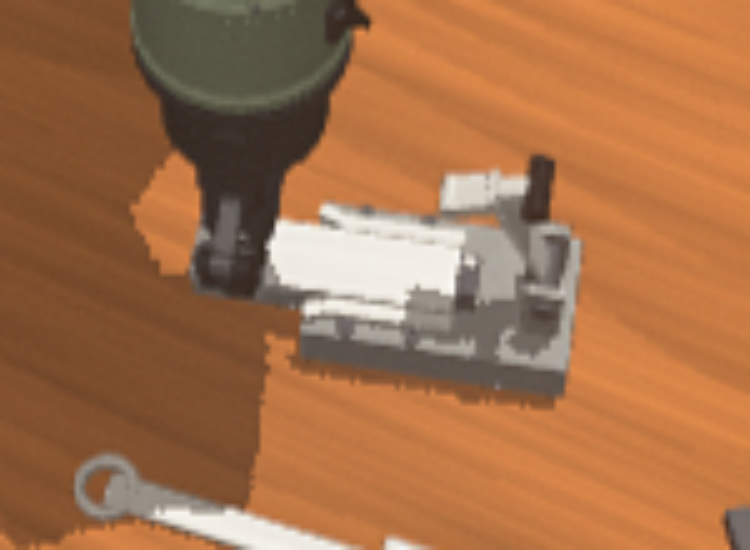

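move_arm(moves="0 0 0 0; 0 0 0 0; 0 0 0 0; 0 0 0 0; 0 0 0 0; 0 0 -5 0; 0 0 -20 0; 0 0 -50 0; 0 0 -85 0; 0 0 -120 0", grip=0.65)

```text
clock: 22.43
position: [0.5896, 0.059, 0.1537]
tool_rot: [-3.141, -0.001, 1.86]
force: [0.3, -0.4, -0.0]
grip_width: 0.0555
```

move_arm(moves="0 0 -30 0; 5 0 -50 0; 25 0 -55 0; 50 0 -55 0; 75 0 -55 0; 95 0 -55 0; 115 0 -55 0; 130 0 -55 0; 131 0 -55 0; 131 0 -55 0")

```text
clock: 23.27
position: [0.5525, 0.1851, 0.2076]
tool_rot: [3.141, -0.0, 1.861]
force: [0.0, -1.2, 0.3]
grip_width: 0.0553
```

```bash
python3 -c "
from h import *
st();print(to(*fx(.0596),.112,F[2]))
p=bot.grab_frame('scene');C=cloud(p)
d=C[...,:2]-F[:2];c,s=np.cos(F[2]),np.sin(F[2]);x=d[...,0]*c+d[...,1]*s;y=-d[...,0]*s+d[...,1]*c;z=C[...,2]
k=(abs(y)<.012)&(z>.034)&(z<.043)&(x<.028)&(x>-.13)&(p['z_map']>0);print('plate x extent',np.percentile(x[k]*1000,[0,1,50,99,100]))
cv2.imwrite('pics/q.png',cv2.resize(p['frame'][215:325,270:420,::-1],None,fx=5,fy=5))
"
```

```text
t 23.27 fix xyz [ 61.    0.3 207.6] rot [ 3.141 -0.     1.861] F fix [-1.2  0.3  0.3] w 55.3
[-1.4, 0.2, 95.6, np.float64(0.002)]
plate x extent [-99.00536567 -97.95670946 -36.76091583  26.42209973  27.72172156]
```

View pics/q.png

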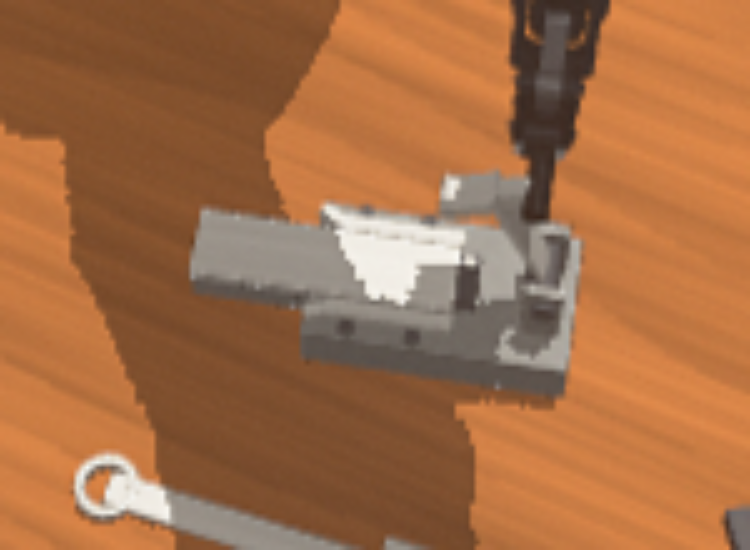

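move_arm(moves="-1 0 20 0; -1 0 40 0; -1 0 60 0; -1 0 78 0; -1 0 88 0; -1 0 94 0; -1 0 94 0; -1 0 94 0; -1 0 94 0; -1 0 94 0")

```text
clock: 24.15
position: [0.5535, 0.1835, 0.1142]
tool_rot: [3.14, 0.0, 1.86]
force: [0.4, -0.1, -0.7]
grip_width: 0.0552
```

move_arm(moves="0 0 0 0; 0 0 0 0; 0 0 0 0; 0 0 0 0; 0 0 0 0; 0 0 0 0; 0 0 0 0; 0 0 0 0; 0 0 0 0; 0 0 0 0", grip=0.2, grip_force=50)

```text
clock: 24.98
position: [0.5533, 0.1834, 0.1139]
tool_rot: [3.141, 0.0, 1.86]
force: [-1.8, -1.8, 6.9]
grip_width: 0.0287
```

```bash
python3 -c "
from h import *
st()
f=lambda t:np.array([-72.8*np.cos(.2783+t),72.8*np.sin(.2783+t)])
for t in np.arange(1.16,0.06,-.05): print(round(t,2),np.round(f(t)-f(1.16),1))"
```

```text
t 24.98 fix xyz [ 59.2  -0.  113.9] rot [3.141 0.    1.86 ] F fix [-1.2  2.3  6.9] w 28.7
1.16 [0. 0.]
1.11 [-3.6 -0.6]
1.06 [-7.2 -1.3]
1.01 [-10.7  -2.2]
0.96 [-14.1  -3.3]
0.91 [-17.6  -4.6]
0.86 [-20.9  -6.1]
0.81 [-24.2  -7.7]
0.76 [-27.3  -9.4]
0.71 [-30.4 -11.4]
0.66 [-33.4 -13.4]
0.61 [-36.3 -15.7]
0.56 [-39.1 -18. ]
0.51 [-41.7 -20.5]
0.46 [-44.2 -23.2]
0.41 [-46.6 -25.9]
0.36 [-48.8 -28.8]
0.31 [-50.9 -31.8]
0.26 [-52.9 -34.8]
0.21 [-54.7 -38. ]
0.16 [-56.3 -41.3]
0.11 [-57.8 -44.6]
```

move_arm(moves="-3.6 0 0.6 0; -7.2 0 1.3 0; -10.7 0 2.2 0; -14.1 0 3.3 0; -17.6 0 4.6 0; -20.9 0 6.1 0; -24.2 0 7.7 0; -27.3 0 9.4 0; -30.4 0 11.4 0; -33.4 0 13.4 0")

```text
clock: 25.82
position: [0.5625, 0.1522, 0.1004]
tool_rot: [3.141, -0.001, 1.86]
force: [-4.7, 2.3, 6.3]
grip_width: 0.0286
```

```bash
python3 -c "
from h import *
st()"
```

```text
t 25.82 fix xyz [ 26.6  -0.  100.4] rot [ 3.141e+00 -1.000e-03  1.860e+00] F fix [3.5 3.9 6.3] w 28.6
```

move_arm(moves="-2.9 0 2.3 0; -5.7 0 4.6 0; -8.3 0 7.1 0; -10.8 0 9.8 0; -13.2 0 12.5 0; -15.4 0 15.4 0; -17.5 0 18.4 0; -19.5 0 21.4 0; -21.3 0 24.6 0; -21.3 0 24.6 0")

```text
clock: 26.65
position: [0.5689, 0.1304, 0.0747]
tool_rot: [-3.142, 0.0, 1.859]
force: [2.8, -3.6, 2.3]
grip_width: 0.0287
```

```bash
python3 -c "
from h import *
st()"
```

```text
t 26.65 fix xyz [ 3.9  0.1 74.7] rot [-3.142  0.     1.859] F fix [-4.2 -1.7  2.3] w 28.7
```

move_arm(moves="-0.4 0 0.8 0; -0.8 0 1.6 0; -1.2 0 2.4 0; -1.6 0 3.2 0; -2 0 4 0; -2.3 0 4.7 0; -2.6 0 5.4 0; -2.8 0 6 0; -2.8 0 6 0; -2.8 0 6 0")

```text
clock: 27.48
position: [0.5697, 0.1281, 0.0693]
tool_rot: [3.141, 0.0, 1.86]
force: [3.7, -5.2, 2.0]
grip_width: 0.0286
```

```bash
python3 -c "
from h import *
st()"
```

```text
t 27.48 fix xyz [ 1.4  0.  69.3] rot [3.141 0.    1.86 ] F fix [-6. -2.  2.] w 28.6
```

move_arm(moves="0 0 0.1 0; 0 0 0.2 0; 0 0 0.3 0; -0.1 0 0.4 0; -0.2 0 0.5 0; -0.2 0 0.6 0; -0.3 0 0.8 0; -0.3 0 0.9 0; -0.4 0 1 0; -0.4 0 1 0")

```text
clock: 28.32
position: [0.5697, 0.1276, 0.0683]
tool_rot: [3.141, 0.0, 1.86]
force: [3.8, -5.7, 1.0]
grip_width: 0.0286
```

```bash
python3 -c "
from h import *
st()"
```

```text
t 28.32 fix xyz [ 1.   0.1 68.3] rot [3.141 0.    1.86 ] F fix [-6.5 -2.   1. ] w 28.6
```

move_arm(moves="-0.1 0 0.2 0; -0.2 0 0.4 0; -0.3 0 0.6 0; -0.4 0 0.8 0; -0.5 0 1 0; -0.6 0 1.2 0; -0.7 0 1.4 0; -0.8 0 1.5 0; -0.8 0 1.5 0; -0.8 0 1.5 0")

```text
clock: 29.15
position: [0.5699, 0.1271, 0.0667]
tool_rot: [3.141, 0.0, 1.86]
force: [3.2, -4.1, -0.0]
grip_width: 0.0286
```

```bash
python3 -c "
from h import *
st()"
```

```text
t 29.15 fix xyz [ 0.5  0.1 66.7] rot [3.141 0.    1.86 ] F fix [-4.9 -1.9 -0. ] w 28.6
```

```bash
python3 - <<'E'
from h import *
p=bot.grab_frame('scene');cv2.imwrite('pics/r.png',cv2.resize(p['frame'][225:300,300:400,::-1],None,fx=8,fy=8,interpolation=cv2.INTER_CUBIC))
for n in("top","scene"):
    p=bot.grab_frame(n)
    C=cloud(p);d=C[...,:2]-F[:2];c,s=np.cos(F[2]),np.sin(F[2]);x=(d[...,0]*c+d[...,1]*s)*1000;y=(-d[...,0]*s+d[...,1]*c)*1000;z=C[...,2]*1000
    k=(abs(y)<9)&(z>42)&(z<80)&(x>-12)&(x<65)&(p['z_map']>0);print(n,np.round(np.c_[x[k],y[k],z[k]])[np.argsort(x[k])][::3].astype(int).tolist())
E
```

```text
top [[37, -1, 66], [39, 5, 67], [40, 6, 64], [41, 4, 66], [42, -3, 63], [44, 3, 65], [45, -3, 65], [46, 2, 66], [47, 4, 64], [49, -8, 64], [50, 2, 62], [51, 9, 66], [52, 2, 63], [53, 0, 67], [55, 0, 62], [56, -2, 64], [57, 0, 62], [59, 6, 65], [60, -3, 57], [61, 4, 63], [63, 9, 61], [64, 3, 61], [64, -3, 62]]
scene [[11, -3, 44], [13, -7, 71], [14, 2, 70], [15, -5, 68], [16, 6, 72], [17, 1, 68], [18, -7, 68], [19, 0, 69], [20, -7, 68], [21, 1, 68], [23, -8, 70], [24, -9, 43], [25, -6, 68], [26, 2, 69], [27, -6, 68], [28, 5, 64], [29, -6, 69], [31, 4, 66], [31, -2, 68], [33, 6, 68], [34, 0, 65], [35, -1, 43], [36, 2, 66], [37, -6, 67], [38, -3, 42], [38, 0, 65], [39, -7, 68], [41, 1, 64], [42, -7, 64], [43, 1, 65], [44, -8, 67], [45, 7, 61], [46, -4, 66], [47, 6, 67], [48, 1, 61], [49, -8, 63], [51, 0, 64], [51, -7, 62], [53, 2, 61], [54, -8, 65], [55, 2, 63], [56, -7, 64], [58, 2, 63], [59, -4, 60], [60, 8, 59], [61, -5, 66], [62, 8, 58], [63, -2, 61], [64, 5, 64]]
```

View pics/r.png

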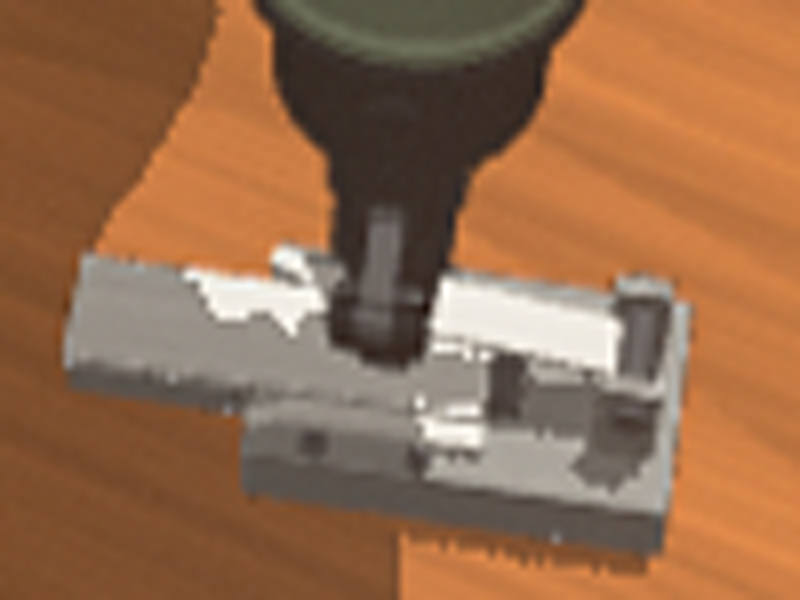

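move_arm(moves="-0.1 0 0.2 0; -0.2 0 0.4 0; -0.3 0 0.6 0; -0.3 0 0.8 0; -0.4 0 1 0; -0.5 0 1.2 0; -0.5 0 1.4 0; -0.5 0 1.5 0; -0.5 0 1.5 0; -0.5 0 1.5 0")

```text
clock: 30.13
position: [0.5701, 0.1266, 0.0653]
tool_rot: [3.141, 0.0, 1.86]
force: [4.4, -4.1, 0.6]
grip_width: 0.0287
```

```bash
python3 - <<'E'
from h import *
st()
p=bot.grab_frame('scene');C=cloud(p)
def slope(f,lo,hi):
    d=C[...,:2]-f[:2];c,s=np.cos(f[2]),np.sin(f[2]);x=(d[...,0]*c+d[...,1]*s)*1000;y=(-d[...,0]*s+d[...,1]*c)*1000;z=C[...,2]*1000
    k=(abs(y)<6)&(z>50)&(z<76)&(x>16)&(x<60)&(p['z_map']>0);q=np.polyfit(x[k],z[k],1);r=abs(z[k]-np.polyval(q,x[k]))<4;print(np.polyfit(x[k][r],z[k][r],1),r.sum(),"z at 20",np.polyval(np.polyfit(x[k][r],z[k][r],1),20))
slope(F,0,0)
m=(p['z_map']>0)&(np.hypot(C[...,0]-.25,C[...,1]-.245)<.14)&(C[...,2]<.034)
for t in(1.857,1.9,1.95,2.0):
    q,e=fit(np.c_[C[m][:,:2],C[m][:,2]>.018],fixfoot,(.255,.245,t));print(q,e)
    slope(q,0,0)
E
```

```text
t 30.13 fix xyz [-0.1  0.1 65.3] rot [3.141 0.    1.86 ] F fix [-5.2 -3.   0.6] w 28.7
[-0.13034723 70.36820426] 75 z at 20 67.76125972090428
[0.25575002 0.24992646 1.93564639] 0.04007723515615041
[-2.73962200e-02  6.11045518e+01] 59 z at 20 60.55662739356599
[0.25575041 0.24992607 1.9356438 ] 0.04007723511766841
[-2.73962387e-02  6.11045663e+01] 59 z at 20 60.556641524564725
[0.25575007 0.24992613 1.93565058] 0.04007723515603715
[-2.73961898e-02  6.11045597e+01] 59 z at 20 60.55663586702856
[0.25575034 0.24992644 1.93564415] 0.04007723513311516
[-2.73962361e-02  6.11045562e+01] 59 z at 20 60.55663151171167
```

move_arm(moves="-0.1 0 0.2 0; -0.2 0 0.4 0; -0.3 0 0.6 0; -0.3 0 0.8 0; -0.4 0 1 0; -0.5 0 1.2 0; -0.5 0 1.4 0; -0.5 0 1.5 0; -0.5 0 1.5 0; -0.5 0 1.5 0")

```text
clock: 31.02
position: [0.5702, 0.1261, 0.0637]
tool_rot: [3.141, 0.0, 1.86]
force: [4.6, -4.6, -0.1]
grip_width: 0.0284
```

```bash
cat >> h.py <<'E'
def slope(f=F):
    p=bot.grab_frame('scene');C=cloud(p)
    d=C[...,:2]-f[:2];c,s=np.cos(f[2]),np.sin(f[2]);x=(d[...,0]*c+d[...,1]*s)*1000;y=(-d[...,0]*s+d[...,1]*c)*1000;z=C[...,2]*1000
    k=(abs(y)<6)&(z>50)&(z<76)&(x>16)&(x<60)&(p['z_map']>0);q=np.polyfit(x[k],z[k],1);r=abs(z[k]-np.polyval(q,x[k]))<4;q=np.polyfit(x[k][r],z[k][r],1);print(q,r.sum(),"z at 20",np.polyval(q,20),"theta~",(np.polyval(q,20)-60.5)/52)
E
python3 -c "
from h import *
st();slope()"
```

```text
t 31.02 fix xyz [-0.6  0.1 63.7] rot [3.141 0.    1.86 ] F fix [-5.8 -3.1 -0.1] w 28.4
[-0.11108285 68.49147689] 79 z at 20 66.26981979637904 theta~ 0.11095807300728922
```

move_arm(moves="-0.1 0 0.2 0; -0.2 0 0.4 0; -0.3 0 0.6 0; -0.3 0 0.8 0; -0.4 0 1 0; -0.5 0 1.2 0; -0.5 0 1.4 0; -0.5 0 1.5 0; -0.5 0 1.5 0; -0.5 0 1.5 0")

```text
clock: 31.9
position: [0.5703, 0.126, 0.0633]
tool_rot: [3.141, 0.0, 1.86]
force: [-2.6, -5.2, 20.9]
grip_width: 0.0286
```

```bash
python3 -c "
from h import *
st();slope()"
```

```text
t 31.9 fix xyz [-0.7 -0.  63.3] rot [3.141 0.    1.86 ] F fix [-4.2  4.  20.9] w 28.6
[-0.1061015 68.1359234] 80 z at 20 66.01389341682838 theta~ 0.10603641186208425
```

move_arm(moves="0 0 -0.5 0; 0 0 -0.8 0; 0 0 -0.8 0; 0 0 -0.8 0; 0 0 -0.8 0; 0 0 -0.8 0; 0 0 -0.8 0; 0 0 -0.8 0; 0 0 -0.8 0; 0 0 -0.8 0", grip=0.65)

```text
clock: 32.78
position: [0.5702, 0.1257, 0.063]
tool_rot: [-3.142, -0.0, 1.86]
force: [-0.3, 0.0, -0.2]
grip_width: 0.0555
```

move_arm(moves="0 0 -5 0; 0 0 -15 0; 0 0 -30 0; 0 0 -50 0; 0 0 -80 0; 0 0 -110 0; 0 0 -140 0; 0 0 -150 0; 0 0 -150 0; 0 0 -150 0")

```text
clock: 33.62
position: [0.5703, 0.1256, 0.2137]
tool_rot: [3.141, 0.0, 1.86]
force: [-0.5, -0.8, -0.1]
grip_width: 0.0556
```

move_arm(moves="-20 0 0 0; -50 0 0 0; -80 0 0 0; -110 0 0 0; -140 0 0 0; -170 0 0 0; -200 0 0 0; -200 0 0 0; -200 0 0 0; -200 0 0 0")

```text
clock: 34.45
position: [0.6266, -0.0653, 0.212]
tool_rot: [-3.14, -0.001, 1.86]
force: [0.6, 1.2, -0.3]
grip_width: 0.0556
```

```bash
python3 - <<'E'
from h import *
st();slope()
p=bot.grab_frame('scene');C=cloud(p);d=C[...,:2]-F[:2];c,s=np.cos(F[2]),np.sin(F[2]);x=d[...,0]*c+d[...,1]*s;y=-d[...,0]*s+d[...,1]*c;z=C[...,2]
k=(abs(y)<.012)&(z>.034)&(z<.043)&(x<.028)&(x>-.13)&(p['z_map']>0);print('plate x extent',np.percentile(x[k]*1000,[0,1,99,100]))
cv2.imwrite('pics/end.png',np.vstack([cv2.resize(p['frame'][215:325,270:420,::-1],(560,410),interpolation=cv2.INTER_CUBIC),cv2.resize(bot.grab_frame('top')['frame'][60:230,80:560,::-1],(560,190))]))
E
```

```text
t 34.45 fix xyz [-200.2    0.4  212. ] rot [-3.14e+00 -1.00e-03  1.86e+00] F fix [ 1.  -0.9 -0.3] w 55.6
[-0.13156105 69.40558405] 78 z at 20 66.7743630865982 theta~ 0.12066082858842692
plate x extent [-99.78418055 -98.45568578  25.72984593  27.79438398]
```

View pics/end.png

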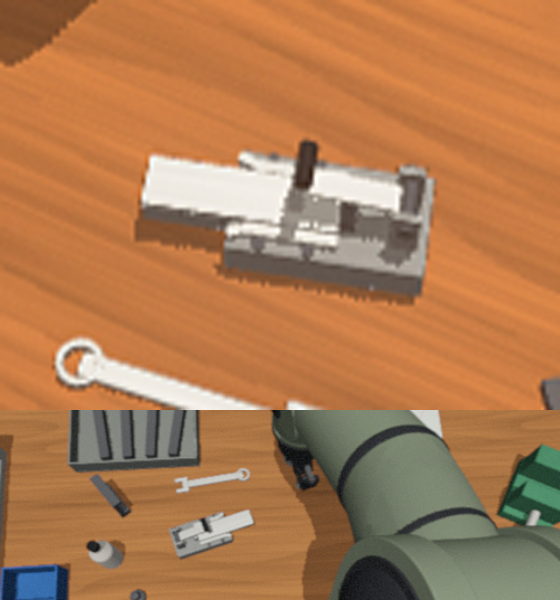

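```bash
python3 -c "
from h import *
st();bot.job_done()"
```

```text
t 34.6 fix xyz [-1.997e+02 -1.000e-01  2.128e+02] rot [-3.141 -0.     1.861] F fix [-0.5 -0.2  0.5] w 55.3
the job is handed in; nothing more can be done
```

I finished the job and handed it in at 34.6 s, on the fixture farthest to the robot's right. No verdict was reported.

- **Clip open:** I lifted the clip by its bar to about 1.15 rad and let go. The pictures show it stayed open by itself.
- **Plate home:** I slid the plate along the channel at a 20 N grip until the wrist felt about 8 N against the stop. After I let go, the picture showed it still touching the stop.
- **Clip closed:** I carried the clip down by the bar until the wrist felt about 21 N, then eased off and released it. It did not snap shut.

**Last checks:** the clip measures about 0.11–0.12 rad, which matches resting on the plate. The plate's rear end is at about x −99 to −100 mm, which fits the stop face at about +29 to +30 mm. The tool force is about zero and the arm is clear. The wrench and the other things in the final view look unmoved, but the arm hid the two bars that lay beside the plate, so I did not recheck those.

**Disagreements:**
- **Bar slip:** the bar slipped a few millimetres in the grip on the way down, so foot contact came about 6 mm lower than the arm position predicted. I confirmed it by force and depth images.
- **Rear-end reading:** the plate's rear-end readings before and after clamping differ by 0.5–0.8 mm. I took this as camera noise and did not check it by touch.
- **Held plate:** with the plate held in the air, the two cameras disagreed sideways by 3–5 mm. I relied on the gripper centring the plate, and it entered the channel without side force.

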